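# Snap the blue cover onto its well-plate holder

## Task

The blue-rimmed cover is lying loose on its well-plate holder: press it down corner by corner until all four clips have clicked home and it sits level and flush on the holder. Leave the red-rimmed cover beside it lying loose as it is: do not press or shift it.

Things in the scene. Friction and masses are not known exactly. Their poses are not given: they have to be found in the camera images.
- cover_blue: clip-on cover to press: blue rim 22 mm wide round an open window, 110 mm (its x) by 90 mm (y), skirt 27 mm deep. Origin: middle of the window, level with the flat top face, z up. White round press marks on the rim at x = +-41, y = +-31 mm; within 8 mm of a mark is fine. Starts level, top face 57 mm above the bench, on four clip noses, 9 mm above home. Rigid: with some corners home it slopes, others may stand 20 mm above home
- holder_blue: holder under the blue cover, fixed: aluminium foot 130 x 108 x 8 mm, black block 98 x 72 mm up to z = 44 mm, wells on top. Origin: centre of its underside, long side along x. Clips on both long sides at x = +-36 mm: a corner takes 8 to 13 N, then snaps down to a hard stop, cover top 48 mm above the bench. Go round from corner to next corner; the fourth may go home with the third
- cover_red: bystander, not to be pressed or shifted: the same cover with a red rim, lying loose on its own holder of the same kind. Origin: middle of its window, level with its top face, about 57 mm above the bench; long side along its x
Not all that is in view belongs to the job. There is more than one size of the cover_blue; the one meant has the size given above. Leave any yellow look-alike of the holder_blue alone.

How it is judged:
By the outcome, as a careful person would: the job done as asked, in the order asked, and still so for the second after the job is handed in, with the robot touching nothing.
It also fails if it takes over 45 s, if anything falls off the work surface, if the arm or the gripper's body presses on something with over 40 N, if the wrist force passes 120 N, or if a joint passes its speed limit or range.

## Robot

A 6-joint arm with a two-finger parallel gripper is mounted at the origin on the work surface. World frame = base frame: x ahead of the robot, y to its left, z up, the work surface at z = 0. Lengths are in m, angles in degrees, forces in N, time in s.
With the tool pointing down it reaches from about 0.3 to 0.875 m from the base axis. Payload 6.4 kg.
Tool frame: the origin (TCP) lies at the very end of the fingers, on their centre line; the grasp point (between the pads) lies 19 mm behind it; z points along the fingers, y is the line along which they close (so a half turn about z gives the same grasp; the last joint's range is limited). The gripper opens to 85 mm and grips with 20 to 120 N. Pads are 22 mm wide; open, the fingers measure 114 mm over their backs; the gripper's body (76 mm by 85 mm) begins 54 mm behind the grasp point. The pads swing forward as they close: fully open they stand 13 mm farther back than shut.
Start: joints at [57.909, 10.359, 92.074, -0, 77.567, -11.82], TCP at [0.199, 0.539, 0.204] pointing down, gripper open.
Joint ranges: [-171.53, 171.53], [-51.25, 118.39], [17.06, 147.69], [-65.23, 245.23], [0, 150.52], [-178.68, 178.68]. Speed limits (degrees/s): [147.25, 147.25, 172.46, 180, 180, 180].

## Interface

Orientations are given as [roll, pitch, yaw] about the fixed x, y, z axes, in that order (R = Rz(yaw) Ry(pitch) Rx(roll)).
In Python, from rig import manip gives the robot as it stands.
- The arm moves only by the shell command python3 -m inch 'ROWS' [FORCE]. ROWS is JSON, a list of rows, each an object of numbers: "hand": the finger opening in cm, from 0 to 8.54; "tx", "ty", "tz": the shift along the tool's x, y, z in cm; "roll": the turn about the tool's z in degrees. A call has 1 to 8 rows; each row is the pose to reach, as a shift and turn from the pose commanded when the call began, along the tool's axes at that moment; what a row does not reach only later rows make up. A row lasts 1/8 s, in which the tool goes at most 62.5 mm and 10.7 degrees, less where a joint would pass 70% of its speed; a pose out of reach is approached as far as the arm can. A call with a gripper value outside its range is refused whole. The fingers move at their own pace and stop on an object; FORCE is the grip in N (left out, the last holds). Time passes only in rows, so rows that repeat a pose let the fingers close. It gives the time, the measured TCP pose, the force, the opening and the grip force at its end, in the units of the state.
- manip.get_obs(): the state, without advancing time (a new reading comes with each control period).
- manip.snapshot(name): name is "scene" or "side" or "wrist"; returns (picture, depth): 400x640x3 uint8, blue, green, red; 400x640 float32, m along the optical axis (not along the pixel's ray), 0 where there is no reading.
- manip.camera_info(name): a dict with "fx", "fy", "cx", "cy" (pixels), "distortion" ([k1, k2, p1, p2, k3] as OpenCV has them; the pictures are not rectified), "rvec" (rotation vector, rad) and "tvec" (3), from world to camera coordinates, as OpenCV has them. Camera axes: x right, y down, z forward; pixel columns grow to the right and rows downward; lengths in m; the calibration is good to about 2 mm. A picture is of the moment at which its call begins: read the wrist's pose just before it. camera_info takes no time and is no camera call; for the wrist camera it gives the pose at the moment of the call.
- manip.close_job(): hands the job in; it is judged then, once.
Trained networks look in the newest picture that a camera, given by its name, has taken for a name from the list of things; names that differ only in an ending like _2 or _b are one class to them, and where a whole thing is asked for, a point or a joint stands for the part that bears it (a point fixed in the world has none). Each returns a list of dicts, best first, with "confidence" (0 to 1); they miss things now and then, are a little off and sometimes report something else, mostly with a low value. They report only what shows in the picture. A call takes as long as a camera call. They do not tell look-alikes from the thing itself.
- manip.find_in(camera, label): "position" ([x, y, z] in m, in the coordinates of the camera as it stood for that picture, good to about 4 mm: the middle of the surface that is visible of it).
- manip.regions_of(camera, label): "pixels" (400x640 bool, what is visible of it).
- manip.tip_of(camera, label): "position" ([x, y, z] in m, in the coordinates of the camera as it stood for that picture, good to about 4 mm: a listed point, or the origin of a listed thing).
The state is a dict: "clock": time; "joint_pos": joint angles; "dq": joint speeds; "tau": joint torques, N m; "tcp_pos": TCP position; "tool_rot": TCP orientation; "force": force on the tool from outside, world axes, zero at the start; "wrist_torque": the same for the moment, N m; "grip_width": finger opening in m; "grip_force": force on a finger pad.
Only numpy, scipy, OpenCV 4.12 (cv2) and the standard library are available. Lean on these libraries where they do the work, as an engineer would, in place of code of your own. Each camera call takes 0.05 s, during which the arm holds its last target. There are 200 camera calls.

## Working session

There is one attempt and no reset: what is moved stays moved. The work goes in short steps, Python scripts to look and compute and a shell command to move; the robot and the scene stay as the last step left them, time stands still between calls to the robot, and variables do not carry over. Pictures are saved under pics/ and viewed, at most 10 in all, crops included, and the job is handed in when it is done.

```bash
mkdir -p pics; cat > h.py <<'E'
import numpy as np, cv2
from rig import manip
def cam(n):
    c=manip.camera_info(n);K=np.array([[c['fx'],0,c['cx']],[0,c['fy'],c['cy']],[0,0,1]])
    R=cv2.Rodrigues(np.array(c['rvec'],float))[0];return K,np.array(c['distortion'],float),R,np.array(c['tvec'],float).ravel()
def c2w(C,p): return C[2].T@(np.asarray(p,float)-C[3])
def cloud(C,depth,mask):
    v,u=np.nonzero(mask&(depth>0));z=depth[v,u]
    n=cv2.undistortPoints(np.c_[u,v].astype(float)[:,None],C[0],C[1])[:,0]
    return (np.c_[n*z[:,None],z]-C[3])@C[2]
E
python3 - <<'E'
from h import *
for n in ["scene","side"]:
    im,d=manip.snapshot(n);cv2.imwrite(f'pics/{n}0.png',im);C=cam(n)
    for l in ["cover_blue","cover_red","holder_blue"]:
        for r in manip.tip_of(n,l): print(n,l,'tip',np.round(c2w(C,r['position']),4),r['confidence'])
o=manip.get_obs();print(o)
E
```

```text
scene cover_blue tip [ 0.5764 -0.0834  0.0141] 0.93
scene cover_blue tip [ 0.3778 -0.2482  0.019 ] 0.75
scene cover_blue tip [ 0.5595 -0.2336  0.0559] 0.62
scene cover_red tip [0.5925 0.2484 0.0527] 0.89
scene holder_blue tip [ 0.5582 -0.239  -0.0065] 0.78
scene holder_blue tip [ 0.8044 -0.1692  0.001 ] 0.62
side cover_blue tip [ 0.3849 -0.241   0.017 ] 0.74
side cover_blue tip [ 0.5838 -0.0849  0.0164] 0.72
side cover_blue tip [ 0.5604 -0.2336  0.0521] 0.69
side cover_red tip [0.5944 0.2548 0.0572] 0.71
side holder_blue tip [ 8.092e-01 -1.704e-01  5.000e-04] 0.72
side holder_blue tip [ 0.5588 -0.2375  0.0026] 0.67
{'clock': 0.4, 'joint_pos': array([ 5.79091223e+01,  1.03659016e+01,  9.20822518e+01,  2.50883765e-04,
        7.75662958e+01, -1.18209100e+01]), 'dq': array([-0.02354208, -0.02395464, -0.1543575 , -0.03895542,  0.03324373,
        0.02500986]), 'tau': array([-3.24220200e-04, -4.44300377e+01, -3.51172507e+01, -1.67449839e-04,
        3.46036657e-03,  3.20554250e-05]), 'tcp_pos': array([0.19915827, 0.53933605, 0.20425441]), 'tool_rot': array([-1.79985907e+02, -3.19975591e-03,  1.59729978e+02]), 'force': array([-0.02172676,  1.27068146, -0.43842874]), 'wrist_torque': array([ 0.01071224, -0.02436101, -0.01022149]), 'grip_force': 0.0, 'grip_width': 0.08536426113368815}
```

View pics/scene0.png

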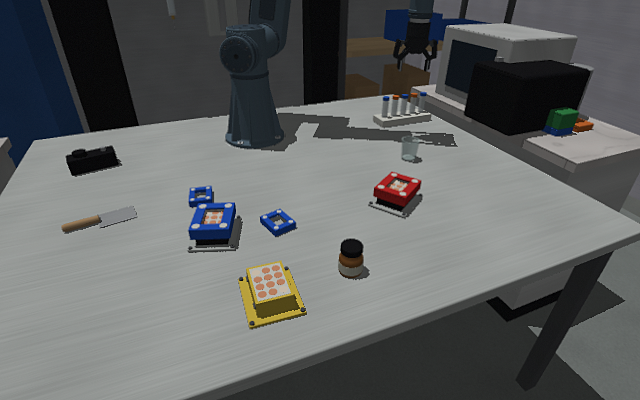

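```bash
python3 - <<'E'
from h import *
for n in ["scene","side"]:
    im,d=manip.snapshot(n);C=cam(n)
    P=cloud(C,d,np.ones(d.shape,bool));v,u=np.nonzero(d>0)
    hsv=cv2.cvtColor(im,cv2.COLOR_BGR2HSV)[v,u]
    m=(abs(P[:,0]-.56)<.09)&(abs(P[:,1]+.235)<.09)&(P[:,2]>.046)&(P[:,2]<.07)&(hsv[:,1]>100)&(hsv[:,0]>95)&(hsv[:,0]<130)
    Q=P[m]
    # only top face
    t=Q[abs(Q[:,2]-np.percentile(Q[:,2],70))<.003]
    r=cv2.minAreaRect((t[:,:2]*1000).astype(np.float32));print(n,len(Q),len(t),np.median(t[:,2]),r)
    A=np.c_[t[:,:2]-t[:,:2].mean(0),np.ones(len(t))];print(np.linalg.lstsq(A,t[:,2],rcond=None)[0])
    # white marks: bright unsaturated pixels at rim level
    w=np.zeros(d.shape,np.uint8);k=(abs(P[:,0]-.56)<.075)&(abs(P[:,1]+.235)<.075)&(P[:,2]>.05)&(P[:,2]<.064)&(hsv[:,1]<80)&(hsv[:,2]>150)
    w[v[k],u[k]]=1
    N,L,S,Ce=cv2.connectedComponentsWithStats(w)
    for i in range(1,N):
        if S[i,4]>8: print(S[i,4],np.round(Ce[i]),np.round(cloud(C,d,L==i).mean(0),4))
E
```

```text
scene 774 620 0.05664052571674773 ((560.2789916992188, -237.22341918945312), (91.5745620727539, 112.66130065917969), 72.62959289550781)
[-0.0013768   0.00141011  0.05658729]
25 [228. 205.] [ 0.5318 -0.1948  0.0574]
27 [202. 206.] [ 0.5111 -0.2541  0.0573]
30 [223. 225.] [ 0.6081 -0.2208  0.0571]
32 [195. 226.] [ 0.5883 -0.2795  0.0569]
side 507 367 0.057618180050137274 ((561.5107421875, -235.01690673828125), (93.22209167480469, 110.30392456054688), 72.5118637084961)
[0.00325701 0.00333958 0.05763582]
```

The scene picture shows the target blue cover on its aluminium/black holder at about (213,220). There are two small blue decoys at (201,195) and (278,221), the red cover is at (397,190), and a yellow look-alike holder is at (272,290). The four marks are at (228,205), (202,206), (195,226) and (223,225). The tool yaw already matches the cover to within about 1.5°.

```bash
cat >> h.py <<'E'
from scipy.spatial.transform import Rotation as Ro
def shift(p):
    o=manip.get_obs();return np.round(Ro.from_euler('xyz',o['tool_rot'],degrees=True).inv().apply(np.array(p)-o['tcp_pos'])*100,2)
E
python3 -c "
from h import *
print(shift([.56,-.236,.204]))"
python3 -m inch '[{"hand":0,"tx":-7,"ty":-7},{"hand":0,"tx":-60.7,"ty":-60.2},{"hand":0,"tx":-60.7,"ty":-60.2},{"hand":0,"tx":-60.7,"ty":-60.2},{"hand":0,"tx":-60.7,"ty":-60.2},{"hand":0,"tx":-60.7,"ty":-60.2},{"hand":0,"tx":-60.7,"ty":-60.2},{"hand":0,"tx":-60.7,"ty":-60.2}]' 60
```

```text
[-6.071e+01 -6.024e+01  4.000e-02]schema error: expected keys hand, tx, ty, tz, roll
```

```bash

python3 -m inch '[{"hand":0,"tx":-7,"ty":-7,"tz":0,"roll":0},{"hand":0,"tx":-60.7,"ty":-60.2,"tz":0,"roll":0},{"hand":0,"tx":-60.7,"ty":-60.2,"tz":0,"roll":0},{"hand":0,"tx":-60.7,"ty":-60.2,"tz":0,"roll":0},{"hand":0,"tx":-60.7,"ty":-60.2,"tz":0,"roll":0},{"hand":0,"tx":-60.7,"ty":-60.2,"tz":0,"roll":0},{"hand":0,"tx":-60.7,"ty":-60.2,"tz":0,"roll":0},{"hand":0,"tx":-60.7,"ty":-60.2,"tz":0,"roll":0}]' 60
python3 -c "
from h import *
print(shift([.56,-.236,.204]))"
```

```text
clock: 1.5
tcp_pos: [0.4109, 0.0841, 0.2049]
tool_rot: [180.0, 0.1, 159.7]
force: [0.9, 0.4, 0.7]
grip_width: 0.0
grip_force: 0.0
[-25.08 -24.86   0.11]
```

```bash

python3 -m inch '[{"hand":0,"tx":-25,"ty":-24.8,"tz":0,"roll":0},{"hand":0,"tx":-25,"ty":-24.8,"tz":0,"roll":0},{"hand":0,"tx":-25,"ty":-24.8,"tz":0,"roll":0},{"hand":0,"tx":-25,"ty":-24.8,"tz":0,"roll":0},{"hand":0,"tx":-25,"ty":-24.8,"tz":0,"roll":0},{"hand":0,"tx":-25,"ty":-24.8,"tz":0,"roll":0},{"hand":0,"tx":-25,"ty":-24.8,"tz":0,"roll":0},{"hand":0,"tx":-25,"ty":-24.8,"tz":0,"roll":0}]'
cat > look.py <<'E'
from h import *
import sys
def marks(n):
    C=cam(n);im,d=manip.snapshot(n)
    P=cloud(C,d,np.ones(d.shape,bool));v,u=np.nonzero(d>0)
    hsv=cv2.cvtColor(im,cv2.COLOR_BGR2HSV)[v,u]
    w=np.zeros(d.shape,np.uint8);k=(abs(P[:,0]-.56)<.08)&(abs(P[:,1]+.236)<.08)&(P[:,2]>.042)&(P[:,2]<.085)&(hsv[:,1]<80)&(hsv[:,2]>150)
    w[v[k],u[k]]=1
    N,L,S,Ce=cv2.connectedComponentsWithStats(w)
    for i in range(1,N):
        if S[i,4]>8:
            p=cloud(C,d,L==i).mean(0);print(n,S[i,4],np.round(Ce[i]),np.round(p,4),'shift',shift(p))
    return im
if __name__=='__main__':
    for n in sys.argv[2:]: cv2.imwrite(f'pics/{n}{sys.argv[1]}.png',marks(n))
E
python3 look.py 1 wrist scene; python3 -c "
from h import *
o=manip.get_obs();print(o['tcp_pos'],o['tool_rot'],o['clock'],o['force'])"
```

```text
clock: 2.5
tcp_pos: [0.5583, -0.2325, 0.204]
tool_rot: [180.0, -0.1, 159.7]
force: [-0.1, 1.2, -0.0]
grip_width: -0.0001
grip_force: 0.0
wrist 219 [345. 145.] [ 0.532  -0.1945  0.0566] shift [ 3.75  2.6  14.77]
wrist 221 [289. 147.] [ 0.5126 -0.2534  0.0566] shift [ 3.54 -3.6  14.76]
wrist 1028 [319. 178.] [ 0.5591 -0.2359  0.0442] shift [-0.22 -0.35 16.01]
wrist 181 [346. 216.] [ 0.6099 -0.2204  0.0566] shift [-4.45  2.87 14.76]
wrist 181 [293. 217.] [ 0.5903 -0.2792  0.0567] shift [-4.65 -3.33 14.75]
scene 9 [221. 202.] [ 0.5108 -0.2082  0.057 ] shift [ 5.28  0.57 14.75]
scene 26 [228. 205.] [ 0.5317 -0.1951  0.0573] shift [ 3.77  2.52 14.72]
scene 29 [202. 206.] [ 0.5112 -0.2536  0.0572] shift [ 3.67 -3.68 14.73]
scene 110 [213. 217.] [ 0.5503 -0.2361  0.0448] shift [ 0.61 -0.69 15.97]
scene 32 [223. 225.] [ 0.608  -0.2211  0.0568] shift [-4.28  2.71 14.77]
scene 34 [195. 226.] [ 0.5887 -0.2794  0.057 ] shift [-4.49 -3.42 14.74]
[ 0.55843634 -0.23182746  0.20445974] [ 1.79981923e+02 -2.00568078e-02  1.59795548e+02] 2.6 [-0.57290105 -0.07899152 -0.53833997]
```

View pics/wrist1.png

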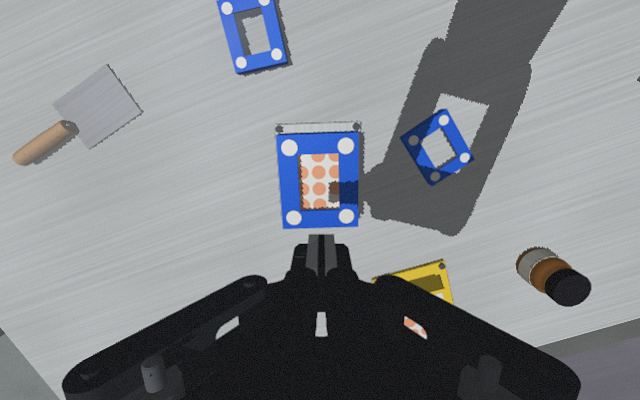

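The wrist picture shows the target cover centred at (319,178), with marks at (345,145), (289,147), (293,217) and (346,216). Both cameras agree on these to about 2 mm. Next I go over mark A, the nearest on the robot's left side.

```bash

python3 -m inch '[{"hand":0,"tx":3.7,"ty":2.6,"tz":3,"roll":0},{"hand":0,"tx":3.7,"ty":2.6,"tz":8,"roll":0},{"hand":0,"tx":3.7,"ty":2.6,"tz":12.8,"roll":0},{"hand":0,"tx":3.7,"ty":2.6,"tz":12.8,"roll":0},{"hand":0,"tx":3.7,"ty":2.6,"tz":12.8,"roll":0}]'
python3 -c "
from h import *
for p in [(.532,-.1947,.0566),(.512,-.2534,.0566),(.5895,-.2792,.0566),(.609,-.2207,.0566)]:print(shift(p))"
```

```text
clock: 3.22
tcp_pos: [0.5341, -0.196, 0.0784]
tool_rot: [-180.0, 0.1, 159.8]
force: [0.4, -0.1, 0.0]
grip_width: -0.0001
grip_force: 0.0
[0.25 0.05 2.18]
[ 0.1  -6.15  2.18]
[-8.06 -5.89  2.2 ]
[-7.87  0.27  2.2 ]
```

```bash

python3 -m inch '[{"hand":0,"tx":0.2,"ty":0,"tz":0.8,"roll":0},{"hand":0,"tx":0.2,"ty":0,"tz":1.4,"roll":0},{"hand":0,"tx":0.2,"ty":0,"tz":1.8,"roll":0},{"hand":0,"tx":0.2,"ty":0,"tz":2.0,"roll":0},{"hand":0,"tx":0.2,"ty":0,"tz":2.2,"roll":0},{"hand":0,"tx":0.2,"ty":0,"tz":2.2,"roll":0}]'
python3 -m inch '[{"hand":0,"tx":0,"ty":0,"tz":0.2,"roll":0},{"hand":0,"tx":0,"ty":0,"tz":0.2,"roll":0}]'
```

```text
clock: 3.98
tcp_pos: [0.5311, -0.1953, 0.0542]
tool_rot: [180.0, -0.0, 159.7]
force: [0.1, -0.6, 0.4]
grip_width: 0.0
grip_force: 0.0
clock: 4.22
tcp_pos: [0.5311, -0.1952, 0.0523]
tool_rot: [180.0, -0.0, 159.7]
force: [-0.6, -0.1, -0.2]
grip_width: -0.0002
grip_force: 0.0
```

```bash
python3 look.py 2 scene side; python3 - <<'E'
import cv2,numpy as np
from h import *
C=cam('side');im=cv2.imread('pics/side2.png')
p=cv2.projectPoints(np.array([[.56,-.236,.057]]),cv2.Rodrigues(C[2])[0],C[3],C[0],C[1])[0].ravel().astype(int);print(p)
a=im[max(p[1]-60,0):p[1]+60,max(p[0]-70,0):p[0]+70];cv2.imwrite('pics/side2c.png',cv2.resize(a,None,fx=5,fy=5,interpolation=2))
E
```

```text
scene 28 [202. 206.] [ 0.512  -0.2539  0.0577] shift [-0.24 -6.17 -0.53]
scene 108 [213. 217.] [ 0.5528 -0.237   0.0453] shift [-3.48 -3.16  0.71]
scene 32 [223. 225.] [ 0.6085 -0.2212  0.0572] shift [-8.16  0.25 -0.48]
scene 34 [195. 226.] [ 0.5888 -0.2794  0.057 ] shift [-8.32 -5.89 -0.47]
[335 157]
```

View pics/side2c.png

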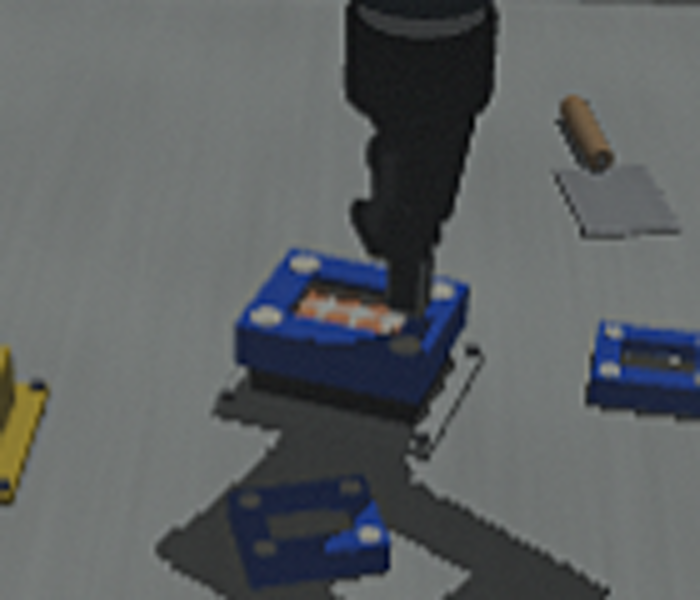

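The crop shows the cover still level, with all four marks visible. Mark A is at (405,345), but the fingertip ends at (410,315), so it is either hovering or beside the mark. I'll measure the tip from the depth.

```bash
python3 - <<'E'
from h import *
o=manip.get_obs();print(o['tcp_pos'])
for n in ["side","scene","wrist"]:
    C=cam(n);print(n,'campos',np.round(-C[2].T@C[3],3));im,d=manip.snapshot(n)
    P=cloud(C,d,np.ones(d.shape,bool));v,u=np.nonzero(d>0);h=cv2.cvtColor(im,cv2.COLOR_BGR2HSV)[v,u]
    q=P-o['tcp_pos']
    for a,b in [(-.006,.006),(.006,.012),(.012,.02),(.02,.03),(.03,.05)]:
        k=(np.hypot(q[:,0],q[:,1])<.03)&(q[:,2]>a)&(q[:,2]<b)&(h[:,1]<100)&(h[:,2]<100)
        if k.sum(): print(n,a,k.sum(),'min',np.round(q[k].min(0),4),'mean',np.round(q[k].mean(0),4),'max',np.round(q[k].max(0),4))
    if n=='wrist': cv2.imwrite('pics/w3.png',cv2.resize(im[100:300,200:440],None,fx=3,fy=3))
E
```

```text
[ 0.53117192 -0.19530354  0.05241707]
side campos [0.555 0.755 0.671]
side -0.006 17 min [-0.0057 -0.0269  0.0032] mean [ 0.0006 -0.0038  0.005 ] max [0.0083 0.0091 0.006 ]
side 0.006 12 min [-0.0054 -0.0251  0.006 ] mean [0.0019 0.0029 0.0068] max [0.0082 0.0129 0.0086]
side 0.02 2 min [0.0009 0.0047 0.0278] mean [0.0022 0.006  0.0287] max [0.0035 0.0074 0.0296]
side 0.03 52 min [-0.0121 -0.0019  0.0305] mean [0.0008 0.009  0.0406] max [0.0121 0.0158 0.05  ]
scene campos [ 1.308 -0.277  0.55 ]
scene -0.006 22 min [-0.0074 -0.007   0.003 ] mean [ 0.0006 -0.      0.0047] max [0.0087 0.0084 0.0056]
scene 0.006 2 min [ 0.0073 -0.0028  0.0063] mean [ 0.0075 -0.0005  0.0067] max [0.0077 0.0018 0.0072]
scene 0.02 3 min [-0.0034 -0.0067  0.0273] mean [ 0.0024 -0.0008  0.0286] max [0.0059 0.0066 0.0294]
scene 0.03 76 min [-0.0029 -0.0153  0.0303] mean [ 0.0053 -0.0016  0.0411] max [0.0114 0.0138 0.0498]
wrist campos [ 0.463 -0.171  0.222]
wrist -0.006 2 min [0.0074 0.0051 0.003 ] mean [0.0082 0.0053 0.004 ] max [0.009  0.0056 0.005 ]
wrist 0.03 815 min [-0.0136 -0.0108  0.0305] mean [-0.0092  0.0029  0.0418] max [-0.0021  0.0147  0.05  ]
```

View pics/w3.png

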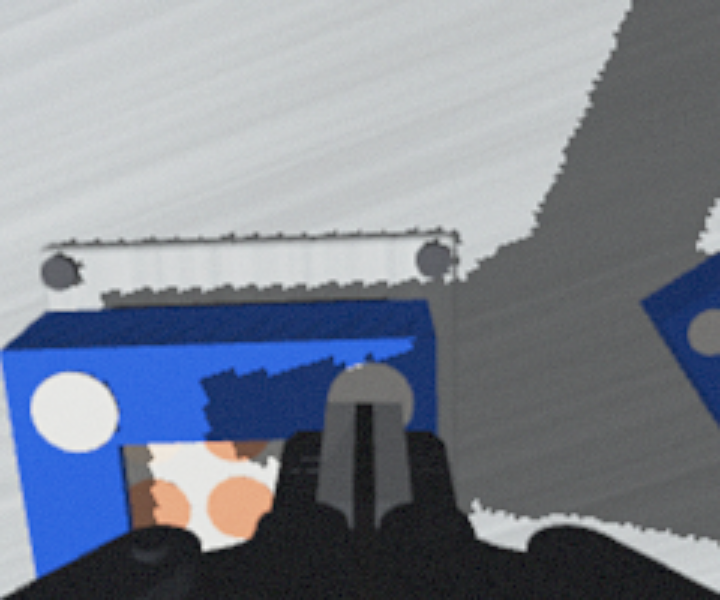

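```bash
python3 - <<'E'
from h import *
o=manip.get_obs()
for n in ["side","scene","wrist"]:
    C=cam(n);im,d=manip.snapshot(n)
    P=cloud(C,d,np.ones(d.shape,bool));q=P-o['tcp_pos']
    k=(np.hypot(q[:,0],q[:,1])<.03)&(q[:,2]>.008)&(q[:,2]<.05)
    print(n,np.histogram(q[k,2]*1000,range(8,52,3)))
    if n!='wrist':
        # project claimed TCP
        p=cv2.projectPoints(np.array([o['tcp_pos']]),cv2.Rodrigues(C[2])[0],C[3],C[0],C[1])[0].ravel();print(p)
        x,y=p.astype(int);print(np.round(d[y-16:y+6:2,x-4:x+5:2],3))
E
```

```text
side (array([1, 0, 0, 0, 0, 0, 3, 5, 5, 8, 7, 9, 9, 7]), array([ 8, 11, 14, 17, 20, 23, 26, 29, 32, 35, 38, 41, 44, 47, 50]))
[345.90979164 166.66460493]
[[1.303 1.081 1.073 1.051 1.082]
 [1.18  1.085 1.081 1.082 1.085]
 [1.173 1.089 1.079 1.082 1.09 ]
 [1.182 1.094 1.094 1.086 1.091]
 [1.177 1.106 1.096 1.092 1.099]
 [1.17  1.171 1.169 1.144 1.144]
 [1.155 1.162 1.134 1.136 1.135]
 [1.131 1.127 1.13  1.127 1.129]
 [1.117 1.117 1.121 1.12  1.12 ]
 [1.116 1.117 1.109 1.113 1.108]
 [1.126 1.12  1.117 1.116 1.116]]
scene (array([ 0,  0,  0,  0,  0,  0,  2,  7,  5, 13, 13, 12, 15, 15]), array([ 8, 11, 14, 17, 20, 23, 26, 29, 32, 35, 38, 41, 44, 47, 50]))
[227.97841978 206.68506899]
[[0.865 0.861 0.868 0.868 0.88 ]
 [0.866 0.868 0.866 0.875 0.881]
 [0.87  0.871 0.87  0.877 1.05 ]
 [0.872 0.873 0.873 0.891 1.04 ]
 [0.874 0.877 0.878 1.028 1.031]
 [1.023 1.02  1.022 1.02  1.022]
 [0.909 0.907 0.911 0.906 0.908]
 [0.902 0.896 0.9   0.898 0.901]
 [0.891 0.89  0.891 0.892 0.894]
 [0.89  0.885 0.886 0.885 0.889]
 [0.901 0.878 0.877 0.88  0.88 ]]
wrist (array([  0,   0,   0,   0,   0,   0,   0,  28,  97, 118, 137, 162, 160,
       168]), array([ 8, 11, 14, 17, 20, 23, 26, 29, 32, 35, 38, 41, 44, 47, 50]))
```

All three cameras put the real fingertip about 27 mm above the reported TCP, though its x and y agree. I'll rely on force and vision for depth: contact is expected at reported z ≈ 0.030 and home at ≈ 0.021.

```bash

python3 -m inch '[{"hand":0,"tx":0,"ty":0,"tz":0.6,"roll":0},{"hand":0,"tx":0,"ty":0,"tz":1.2,"roll":0},{"hand":0,"tx":0,"ty":0,"tz":1.7,"roll":0},{"hand":0,"tx":0,"ty":0,"tz":1.9,"roll":0},{"hand":0,"tx":0,"ty":0,"tz":1.9,"roll":0}]'
python3 -m inch '[{"hand":0,"tx":0,"ty":0,"tz":0.2,"roll":0},{"hand":0,"tx":0,"ty":0,"tz":0.3,"roll":0},{"hand":0,"tx":0,"ty":0,"tz":0.3,"roll":0}]'
```

```text
clock: 5.25
tcp_pos: [0.5311, -0.1952, 0.0332]
tool_rot: [180.0, -0.0, 159.7]
force: [-0.0, 0.4, -0.1]
grip_width: -0.0002
grip_force: 0.0
clock: 5.62
tcp_pos: [0.5311, -0.1953, 0.0303]
tool_rot: [180.0, -0.0, 159.7]
force: [-0.1, 0.2, -0.1]
grip_width: 0.0001
grip_force: 0.0
```

```bash

python3 -m inch '[{"hand":0,"tx":0,"ty":0,"tz":0.1,"roll":0},{"hand":0,"tx":0,"ty":0,"tz":0.2,"roll":0},{"hand":0,"tx":0,"ty":0,"tz":0.2,"roll":0}]'
python3 -m inch '[{"hand":0,"tx":0,"ty":0,"tz":0.1,"roll":0},{"hand":0,"tx":0,"ty":0,"tz":0.2,"roll":0},{"hand":0,"tx":0,"ty":0,"tz":0.2,"roll":0}]'
```

```text
clock: 6.0
tcp_pos: [0.5317, -0.1951, 0.0289]
tool_rot: [180.0, 0.1, 159.7]
force: [0.1, 1.5, 4.6]
grip_width: -0.0
grip_force: 2.2
clock: 6.38
tcp_pos: [0.5322, -0.1952, 0.0274]
tool_rot: [180.0, 0.1, 159.7]
force: [-0.2, 4.2, 7.6]
grip_width: 0.0001
grip_force: 3.7
```

```bash

python3 -m inch '[{"hand":0,"tx":0,"ty":0,"tz":0.1,"roll":0},{"hand":0,"tx":0,"ty":0,"tz":0.2,"roll":0},{"hand":0,"tx":0,"ty":0,"tz":0.2,"roll":0}]'
python3 -m inch '[{"hand":0,"tx":0,"ty":0,"tz":0.1,"roll":0},{"hand":0,"tx":0,"ty":0,"tz":0.2,"roll":0},{"hand":0,"tx":0,"ty":0,"tz":0.2,"roll":0}]'
```

```text
clock: 6.75
tcp_pos: [0.531, -0.1953, 0.0242]
tool_rot: [-180.0, -0.0, 159.7]
force: [0.3, 0.3, 0.2]
grip_width: -0.0002
grip_force: 0.0
clock: 7.12
tcp_pos: [0.531, -0.1955, 0.0227]
tool_rot: [-180.0, -0.0, 159.7]
force: [-1.7, 1.7, 6.3]
grip_width: -0.0002
grip_force: 3.1
```

Corner A snapped: the force dropped at 0.0242 and now rises again on the stop. I'll seat it, then look.

```bash

python3 -m inch '[{"hand":0,"tx":0,"ty":0,"tz":0.1,"roll":0},{"hand":0,"tx":0,"ty":0,"tz":0.2,"roll":0},{"hand":0,"tx":0,"ty":0,"tz":0.2,"roll":0}]'
python3 -m inch '[{"hand":0,"tx":0,"ty":0,"tz":-1.5,"roll":0},{"hand":0,"tx":0,"ty":0,"tz":-5,"roll":0},{"hand":0,"tx":0,"ty":-3,"tz":-5,"roll":0},{"hand":0,"tx":0,"ty":-6.2,"tz":-5,"roll":0},{"hand":0,"tx":0,"ty":-6.2,"tz":-5,"roll":0},{"hand":0,"tx":0,"ty":-6.2,"tz":-5,"roll":0}]'
python3 look.py 4 wrist scene
```

```text
clock: 7.5
tcp_pos: [0.5312, -0.1956, 0.0223]
tool_rot: [-180.0, -0.0, 159.7]
force: [-7.1, 2.7, 18.3]
grip_width: -0.0001
grip_force: 9.4
clock: 8.25
tcp_pos: [0.5096, -0.2531, 0.0703]
tool_rot: [180.0, -0.0, 159.7]
force: [-0.1, 0.7, 0.1]
grip_width: 0.0005
grip_force: 0.0
wrist 134 [411. 324.] [ 0.6117 -0.2174  0.0571] shift [-8.35  6.84  1.31]
wrist 89 [323. 329.] [ 0.5878 -0.281   0.0628] shift [-8.31  0.04  0.73]
scene 9 [207. 221.] [ 0.5619 -0.2514  0.0458] shift [-4.85  1.91  2.44]
scene 29 [196. 224.] [ 0.5896 -0.2759  0.0628] shift [-8.3   0.57  0.74]
scene 28 [224. 224.] [ 0.609  -0.2172  0.0575] shift [-8.09  6.75  1.27]
```

A is home: the opposite corner C has risen to 63 mm. Now corner B.

```bash

python3 -m inch '[{"hand":0,"tx":-0.2,"ty":0,"tz":2,"roll":0},{"hand":0,"tx":-0.2,"ty":0,"tz":3.5,"roll":0},{"hand":0,"tx":-0.2,"ty":0,"tz":3.9,"roll":0},{"hand":0,"tx":-0.2,"ty":0,"tz":4.1,"roll":0},{"hand":0,"tx":-0.2,"ty":0,"tz":4.2,"roll":0},{"hand":0,"tx":-0.2,"ty":0,"tz":4.3,"roll":0},{"hand":0,"tx":-0.2,"ty":0,"tz":4.4,"roll":0},{"hand":0,"tx":-0.2,"ty":0,"tz":4.4,"roll":0}]'
python3 -m inch '[{"hand":0,"tx":0,"ty":0,"tz":0.1,"roll":0},{"hand":0,"tx":0,"ty":0,"tz":0.2,"roll":0},{"hand":0,"tx":0,"ty":0,"tz":0.2,"roll":0}]'
```

```text
clock: 9.35
tcp_pos: [0.5119, -0.2547, 0.0272]
tool_rot: [-180.0, 0.1, 159.7]
force: [-2.0, 0.2, 4.7]
grip_width: 0.0006
grip_force: 2.4
clock: 9.72
tcp_pos: [0.5115, -0.254, 0.0242]
tool_rot: [180.0, -0.0, 159.7]
force: [0.0, 0.4, 0.3]
grip_width: 0.0002
grip_force: 0.0
```

```bash

python3 -m inch '[{"hand":0,"tx":0,"ty":0,"tz":0.1,"roll":0},{"hand":0,"tx":0,"ty":0,"tz":0.2,"roll":0},{"hand":0,"tx":0,"ty":0,"tz":0.2,"roll":0}]'
```

```text
clock: 10.1
tcp_pos: [0.5115, -0.254, 0.0225]
tool_rot: [180.0, -0.0, 159.7]
force: [-0.7, 0.8, 2.8]
grip_width: -0.0002
grip_force: 1.5
```

```bash

python3 -m inch '[{"hand":0,"tx":0,"ty":0,"tz":0.1,"roll":0},{"hand":0,"tx":0,"ty":0,"tz":0.2,"roll":0},{"hand":0,"tx":0,"ty":0,"tz":0.2,"roll":0}]'
python3 -m inch '[{"hand":0,"tx":0,"ty":0,"tz":-2,"roll":0},{"hand":0,"tx":0,"ty":0,"tz":-6,"roll":0},{"hand":0,"tx":-4,"ty":0,"tz":-6,"roll":0},{"hand":0,"tx":-8.1,"ty":0.2,"tz":-6,"roll":0},{"hand":0,"tx":-8.1,"ty":0.2,"tz":-6,"roll":0},{"hand":0,"tx":-8.1,"ty":0.2,"tz":-6,"roll":0}]'
python3 look.py 5 wrist scene side
```

```text
clock: 10.48
tcp_pos: [0.5117, -0.2541, 0.022]
tool_rot: [-180.0, -0.0, 159.8]
force: [-5.2, 3.7, 15.2]
grip_width: -0.0004
grip_force: 8.3
clock: 11.22
tcp_pos: [0.5873, -0.2797, 0.0794]
tool_rot: [180.0, -0.1, 159.7]
force: [-0.3, 1.0, -0.6]
grip_width: 0.0001
grip_force: 0.0
wrist 412 [409.  96.] [ 0.5295 -0.1967  0.0488] shift [8.27 5.78 3.1 ]
wrist 624 [319. 101.] [ 0.5119 -0.2536  0.0489] shift [ 7.94 -0.16  3.08]
wrist 12 [298. 102.] [ 0.5079 -0.2672  0.0482] shift [ 7.85 -1.57  3.15]
wrist 2291 [360. 149.] [ 0.5523 -0.2374  0.0439] shift [4.72 2.76 3.58]
wrist 15 [326. 210.] [ 0.5827 -0.2744  0.0566] shift [0.59 0.34 2.3 ]
scene 25 [203. 208.] [ 0.5118 -0.254   0.0498] shift [ 7.95 -0.19  3.02]
scene 17 [227. 207.] [ 0.528 -0.197  0.049] shift [8.4  5.71 3.11]
scene 110 [213. 217.] [ 0.5487 -0.2362  0.0447] shift [5.11 2.75 3.52]
```

A and B are both home at 48.8 mm. Now corner C.

```bash

python3 -m inch '[{"hand":0,"tx":-0.2,"ty":0,"tz":2,"roll":0},{"hand":0,"tx":-0.2,"ty":0,"tz":4,"roll":0},{"hand":0,"tx":-0.2,"ty":0,"tz":4.6,"roll":0},{"hand":0,"tx":-0.2,"ty":0,"tz":4.9,"roll":0},{"hand":0,"tx":-0.2,"ty":0,"tz":5.1,"roll":0},{"hand":0,"tx":-0.2,"ty":0,"tz":5.2,"roll":0},{"hand":0,"tx":-0.2,"ty":0,"tz":5.3,"roll":0},{"hand":0,"tx":-0.2,"ty":0,"tz":5.3,"roll":0}]'
python3 -m inch '[{"hand":0,"tx":0,"ty":0,"tz":0.1,"roll":0},{"hand":0,"tx":0,"ty":0,"tz":0.2,"roll":0},{"hand":0,"tx":0,"ty":0,"tz":0.2,"roll":0}]'
```

```text
clock: 12.38
tcp_pos: [0.5906, -0.2812, 0.0286]
tool_rot: [-180.0, 0.1, 159.7]
force: [-2.8, 2.0, 4.8]
grip_width: 0.0001
grip_force: 2.6
clock: 12.75
tcp_pos: [0.591, -0.2816, 0.0268]
tool_rot: [-180.0, 0.1, 159.7]
force: [-2.5, 1.3, 5.6]
grip_width: 0.0001
grip_force: 2.5
```

```bash

python3 -m inch '[{"hand":0,"tx":0,"ty":0,"tz":0.1,"roll":0},{"hand":0,"tx":0,"ty":0,"tz":0.2,"roll":0},{"hand":0,"tx":0,"ty":0,"tz":0.2,"roll":0}]'
```

```text
clock: 13.12
tcp_pos: [0.5901, -0.281, 0.0231]
tool_rot: [180.0, -0.0, 159.7]
force: [-0.1, 0.3, 0.5]
grip_width: 0.0002
grip_force: 0.0
```

```bash

python3 -m inch '[{"hand":0,"tx":0,"ty":0,"tz":0.1,"roll":0},{"hand":0,"tx":0,"ty":0,"tz":0.2,"roll":0},{"hand":0,"tx":0,"ty":0,"tz":0.3,"roll":0},{"hand":0,"tx":0,"ty":0,"tz":0.3,"roll":0}]'
python3 -m inch '[{"hand":0,"tx":0,"ty":0,"tz":-2,"roll":0},{"hand":0,"tx":0,"ty":0,"tz":-6,"roll":0},{"hand":0,"tx":0.1,"ty":3,"tz":-6,"roll":0},{"hand":0,"tx":0.2,"ty":6.2,"tz":-6,"roll":0},{"hand":0,"tx":0.2,"ty":6.2,"tz":-6,"roll":0},{"hand":0,"tx":0.2,"ty":6.2,"tz":-6,"roll":0}]'
python3 look.py 6 wrist scene side
python3 -c "
from h import *
print(shift((.609,-.2207,.0295)))"
```

```text
clock: 13.62
tcp_pos: [0.5901, -0.281, 0.0212]
tool_rot: [-180.0, -0.0, 159.7]
force: [-3.4, 0.7, 6.1]
grip_width: -0.0001
grip_force: 3.0
clock: 14.38
tcp_pos: [0.61, -0.2227, 0.0812]
tool_rot: [-180.0, 0.1, 159.8]
force: [0.6, -0.2, -0.1]
grip_width: 0.0
grip_force: 0.0
wrist 617 [321.  99.] [ 0.5338 -0.195   0.0482] shift [ 8.1  -0.01  3.28]
wrist 615 [229. 102.] [ 0.514  -0.2536  0.0482] shift [ 7.93 -6.19  3.28]
wrist 3074 [280. 157.] [ 0.5613 -0.2363  0.0439] shift [ 4.09 -2.93  3.7 ]
wrist 57 [325. 206.] [ 0.6053 -0.2185  0.0481] shift [0.58 0.27 3.29]
wrist 439 [242. 216.] [ 0.5917 -0.28    0.0481] shift [-0.27 -5.97  3.29]
scene 30 [229. 208.] [ 0.531  -0.1944  0.0487] shift [ 8.38 -0.03  3.2 ]
scene 28 [203. 209.] [ 0.5133 -0.2539  0.0488] shift [ 7.97 -6.23  3.2 ]
scene 161 [213. 220.] [ 0.5608 -0.2373  0.0446] shift [ 4.1  -3.03  3.62]
scene 31 [196. 229.] [ 0.5899 -0.28    0.0484] shift [-0.12 -6.01  3.25]
[0.14 0.21 5.11]
```

D appears to have gone home with C (48.1 mm). I'll press D anyway to be sure it is seated.

```bash

python3 -m inch '[{"hand":0,"tx":0,"ty":0.2,"tz":2,"roll":0},{"hand":0,"tx":0,"ty":0.2,"tz":4.5,"roll":0},{"hand":0,"tx":0,"ty":0.2,"tz":5.3,"roll":0},{"hand":0,"tx":0,"ty":0.2,"tz":5.6,"roll":0},{"hand":0,"tx":0,"ty":0.2,"tz":5.8,"roll":0},{"hand":0,"tx":0,"ty":0.2,"tz":5.9,"roll":0},{"hand":0,"tx":0,"ty":0.2,"tz":6.0,"roll":0},{"hand":0,"tx":0,"ty":0.2,"tz":6.0,"roll":0}]'
python3 -m inch '[{"hand":0,"tx":0,"ty":0,"tz":0.1,"roll":0},{"hand":0,"tx":0,"ty":0,"tz":0.2,"roll":0},{"hand":0,"tx":0,"ty":0,"tz":0.2,"roll":0}]'
```

```text
clock: 15.52
tcp_pos: [0.6109, -0.2205, 0.0212]
tool_rot: [-180.0, 0.1, 159.7]
force: [-0.8, -0.0, 3.4]
grip_width: 0.0
grip_force: 1.7
clock: 15.9
tcp_pos: [0.6109, -0.2205, 0.0211]
tool_rot: [-180.0, 0.1, 159.7]
force: [-5.7, 3.0, 15.2]
grip_width: 0.0
grip_force: 8.2
```

Hard stop: 15 N with no movement. I'll retreat upward and check that it is level and that the red cover has not moved.

```bash

python3 -m inch '[{"hand":0,"tx":0,"ty":0,"tz":-3,"roll":0},{"hand":0,"tx":0,"ty":0,"tz":-9,"roll":0},{"hand":0,"tx":4,"ty":-3,"tz":-15,"roll":0},{"hand":0,"tx":4,"ty":-3,"tz":-18,"roll":0},{"hand":0,"tx":4,"ty":-3,"tz":-18,"roll":0},{"hand":0,"tx":4,"ty":-3,"tz":-18,"roll":0}]'
python3 look.py 7 wrist scene
python3 - <<'E'
from h import *
C=cam("scene")
for r in manip.tip_of("scene","cover_red"): print(np.round(c2w(C,r['position']),4),r['confidence'])
E
```

```text
clock: 16.65
tcp_pos: [0.5623, -0.2344, 0.1979]
tool_rot: [180.0, -0.0, 159.7]
force: [0.2, -0.3, -0.3]
grip_width: -0.0001
grip_force: 0.0
wrist 221 [346. 143.] [ 0.5338 -0.1948  0.048 ] shift [ 3.97  2.7  14.9 ]
wrist 222 [290. 144.] [ 0.5139 -0.2533  0.048 ] shift [ 3.8  -3.48 14.9 ]
wrist 1040 [317. 175.] [ 0.5578 -0.2374  0.0439] shift [ 0.23 -0.47 15.31]
wrist 179 [294. 214.] [ 0.5916 -0.2797  0.0481] shift [-4.4  -3.27 14.87]
wrist 176 [346. 213.] [ 0.6114 -0.221   0.048 ] shift [-4.22  2.92 14.88]
scene 29 [229. 208.] [ 0.5308 -0.1942  0.0488] shift [ 4.24  2.63 14.78]
scene 28 [203. 209.] [ 0.5128 -0.2539  0.0484] shift [ 3.86 -3.59 14.82]
scene 135 [212. 219.] [ 0.5567 -0.2387  0.0446] shift [ 0.27 -0.65 15.19]
scene 29 [196. 229.] [ 0.5899 -0.2802  0.0487] shift [-4.28 -3.39 14.76]
scene 30 [223. 228.] [ 0.6096 -0.2215  0.0485] shift [-4.09  2.8  14.79]
[0.595  0.2523 0.0543] 0.72
```

View pics/wrist7.png

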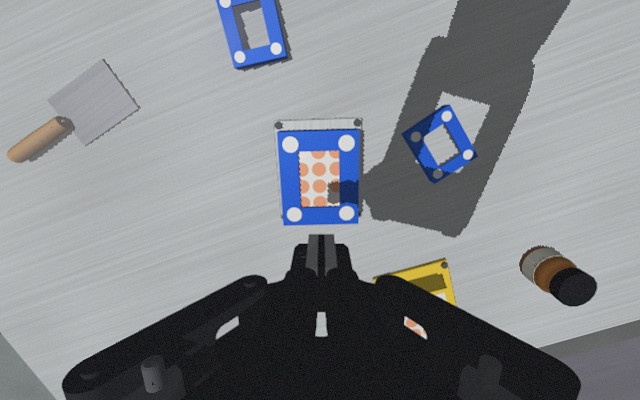

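The picture shows the cover square on its holder at (318,178). All four marks, at (346,143), (290,144), (294,214) and (346,213), read 48 mm high.

```bash
python3 -c "
from rig import manip
print(manip.close_job())"
```

```text
the job is handed in; nothing more can be done
None
```

The blue-rimmed cover is clipped home: all four corner marks read 48 mm above the bench, so it sits level, the red-rimmed cover was left untouched, and I handed the job in at about 17 s.

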